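# Locate a plate under the bench drill

## Task

The flat aluminium plate on the drilling board is next to be drilled: press your fingertips on its top and drag it, flat on the board, back under the drill until its rear edge is home against the fence, under the lip, and its left end is home against the end stop. Do not lift it, do not knock against the drill, whose head hangs low over that spot, and leave the other things on and beside the board where they are.

Things in the scene. Friction and masses are not known exactly. Their poses are not given: they have to be found in the camera images.
- plate_centre (a point): Centre of the loose plate to drag (half-way through it): plain aluminium, 80 mm along its x, 120 mm along its y, 4 mm thick, about 0.11 kg, a 6 mm hole near each corner (30 mm in x, 50 mm in y from the centre). It lies flat on the drilling board on the robot's side of the fence, its x axis pointing to the fence within 0.35 rad. It slides easily on the waxed board (friction about 0.25).
- stop_corner (a point): Inside corner the plate must fill, on the board's surface where fence and end stop meet. x points squarely into the fence, y left along it, z up. The fence's front face is the plane x = 0, to the right (-y) for 190 mm or more; the stop's face is the plane y = 0. With the plate home, plate_centre is at x = -40, y = -60, z = +2 mm here and both sets of axes agree.
- end_stop: Aluminium stop clamped on the fence at a different place along it each time; it does not move. Origin and axes as stop_corner. Its block reaches from x = -70 to -11 mm, y = 0 to 24 mm and 17 mm high, so the plate must be square and to the right of it before it goes back to the fence; a strap leads over the lip to a clamp knob above the fence, at x = +13 mm, 34 mm high.
- drilling_board: Fixed plywood board, 18 mm thick, on the table. Origin on the table below the drill bit; x squarely to the fence, y left. It reaches from x = -215 to +175 mm, y = -180 to +180 mm. Fence: wooden batten 300 mm long, 10 mm high, front face at x = +40 mm; a lip on it overhangs its front by 10 mm, underside 10 mm above the board, so the 4 mm plate slides under it.
- bench_drill: Bench drill fixed behind the fence; do not knock it. Origin on the board's surface below the bit, axes as the board's. Bit tip 54 mm up, 6 mm wide; chuck 40 mm wide from 104 mm up; head 118 mm wide, underside 180 mm up, reaching forward to x = -70 mm; at its right, feed spokes at y = -64 to -84 mm, no lower than 166 mm and no farther forward than x = -50 mm.
- press_point (a point): Good place to press, with about 10 N: on the plate's top face, 20 mm in front (-x) of its centre, axes as the plate's. Fingertips set 60 mm apart along its y turn it as well as drag it. With the plate home this lies under the drill's head, where a hand pointing straight down does not fit: come in from the front, the tool leaning 30 to 45 degrees, pointing forward and down.
- nail_tin: Loose round flat tin, 68 mm wide and 32 mm high, on the board near its right front corner; leave it. Origin at the centre of its underside.
- pencil_2: Loose flat pencil, 168 x 12 x 7 mm, along the board's left edge; leave it. Origin under its middle, x along it.
- tape_measure: Loose tape measure, 70 x 76 x 39 mm, on the table left of the board; leave it. Origin at the centre of its underside.
- masking_tape: Loose roll of tape, 68 mm wide and 24 mm high, on the orange mat, left of the board; leave it. Origin at the centre of its underside.
Mind the look-alikes: they are no part of the job. There is more than one size of the part that bears plate_centre; the job needs the larger.

How it is judged (in metres and radians):
On the way:
1. the plate is dragged by fingertips pressed on its top: it has gone more than 30 mm, and the fingers press on it with the grasp point over it (contact force between the fingers and plate above 0.5 N and distance of plate_centre from where it was at the start of the episode above 0.03 m and x of the grasp point in the frame of plate_centre between -0.045 and 0.045 m and y of the grasp point in the frame of plate_centre between -0.065 and 0.065 m), for 0.2 s.
At the end, for the whole second after the job is handed in: The plate lies still and flat on the board (centre within 3 mm of its resting height), square to the fence within 2 degrees, its rear edge within 3.5 mm of the fence and its left end within 3.5 mm of the end stop (x of plate_centre in the frame of stop_corner between -0.0435 and -0.037 m and y of plate_centre in the frame of stop_corner between -0.0635 and -0.057 m and angle between the x axis of plate_centre and the x axis of stop_corner, either way round below 0.035 rad and z of plate_centre in the frame of stop_corner below 0.005 m and linear speed of plate below 0.01 m/s); the robot touches nothing.
It fails at once if the plate is lifted more than 20 mm (z of plate_centre in the frame of stop_corner above 0.022 m).
It fails at once if the robot knocks against the drill (over 4 N) (contact force between any of the arm, the fingers and bench_drill above 4 N).
It fails at once if a thing on or beside the board is shifted by more than 20 mm (distance of any of nail_tin, pencil_2, tape_measure, masking_tape from where it was at the start of the episode above 0.02 m).
It also fails if it takes over 45 s, if anything falls off the work surface, if the arm or the gripper's body presses on something with over 40 N, if the wrist force passes 120 N, or if a joint passes its speed limit or range.

## Robot

A 6-joint arm with a two-finger parallel gripper is mounted at the origin on a cart in front of the work surface, level with it; the furniture and walls round the work are solid. World frame = base frame: x ahead of the robot, y to its left, z up, the work surface at z = 0. Lengths are in mm, angles in rad, forces in N, time in s.
With the tool pointing down it reaches from about 275 to 1000 mm from the base axis. Payload 8.4 kg.
Tool frame: the origin (TCP) lies on the centre line of the jaws, within the pads' length; the fingertips stand r.tip_reach ahead of it and the grasp point (between the pads) lies 11 mm behind it (r.tip_reach is the distance from the TCP to the fingertips, in mm); z points along the fingers, y is the line along which they close (so a half turn about z gives the same grasp; the last joint's range is limited). The gripper opens to 85 mm and grips with 20 to 120 N. Pads are 22 mm wide; open, the fingers measure 114 mm over their backs; the gripper's body (76 mm by 85 mm) begins 54 mm behind the grasp point. The pads swing forward as they close: fully open they stand 13 mm farther back than shut.
Start: joints at [1.291, 0.353, 1.633, -0, 1.155, -0.002], TCP at [171.399, 601.041, 210.781] pointing down, gripper open.
Joint ranges: [-2.63, 2.63], [-0.92, 2.1], [0.06, 2.66], [-1.3, 4.44], [0, 2.69], [-3.02, 3.02]. Speed limits (rad/s): [2.22, 2.22, 2.79, 3.14, 3.14, 3.14].

## Interface

Orientations are given as [roll, pitch, yaw] about the fixed x, y, z axes, in that order (R = Rz(yaw) Ry(pitch) Rx(roll)).
In Python, from rig import r gives the robot as it stands.
- The arm moves only by the tool carry_out, never from a script. Its argument "targets" is a list of rows, each an object with "dp": the shift along the tool's x, y, z in mm, a list of three; "yaw": the turn about the tool's z in degrees. A call has 1 to 12 rows; each row is the pose to reach, as a shift and turn from the pose commanded when the call began, along the tool's axes at that moment; what a row does not reach only later rows make up. A row lasts 1/8 s, in which the tool goes at most 62.5 mm and 10.7 degrees, less where a joint would pass 70% of its speed; a pose out of reach is approached as far as the arm can. A call with a gripper value outside its range is refused whole. "fingers" is the opening, from -1 (shut) to 1 (fully open), so that 0 is half open, set as the call begins (left out, the last holds). The fingers move at their own pace and stop on an object; "grip_force" is the grip in N (left out, the last holds). Time passes only in rows, so rows that repeat a pose let the fingers close. It gives the time, the measured TCP pose, the force, the opening and the grip force at its end, in the units of the state.
- r.sense(): the state, without advancing time (a new reading comes with each control period).
- r.grab_frame(name): name is "scene" or "top"; returns the picture (400x640x3 uint8, red, green, blue); there is no depth.
- r.get_calibration(name): a dict with "fx", "fy", "cx", "cy" (pixels), "rvec" (rotation vector, rad) and "tvec" (3), from world to camera coordinates, as OpenCV has them. Camera axes: x right, y down, z forward; pixel columns grow to the right and rows downward; lengths in mm; the calibration is good to about 2 mm. A picture is of the moment at which its call begins. get_calibration takes no time and is no camera call.
- r.sign_off(): hands the job in; it is judged then, once.
The state is a dict: "clock": time; "qpos": joint angles; "qvel": joint speeds; "joint_efforts": joint torques, N m; "eef_pos": TCP position; "tcp_rot": TCP orientation; "contact_force": force on the tool from outside, world axes, zero at the start; "wrist_torque": the same for the moment, N m; "opening": opening from 0.0 (shut) to 1.0 (fully open); "grasp_force": force on a finger pad.
Only numpy, scipy, OpenCV 4.12 (cv2) and the standard library are available. Lean on these libraries where they do the work, as an engineer would, in place of code of your own. Each camera call takes 0.05 s, during which the arm holds its last target. There are 200 camera calls.

## Working session

There is one attempt and no reset: what is moved stays moved. The work goes in short steps, Python scripts to look and compute and a tool call to move; the robot and the scene stay as the last step left them, time stands still between calls to the robot, and variables do not carry over. Pictures are saved under pics/ and viewed, at most 10 in all, crops included, and the job is handed in when it is done.

Besides the shell and the picture viewer there is one more tool, called after "Emit:" in YAML: its name, and indented under it one key for each argument. carry_out: Moves the arm, as the interface text tells. Its arguments: {"type":"object","properties":{"targets":{"type":"array","items":{"type":"object","properties":{"dp":{"type":"array","items":{"type":"number"}},"yaw":{"type":"number"}}}},"fingers":{"type":"number"},"grip_force":{"type":"number"}},"required":["targets"]}

```bash
mkdir -p pics; ls; python3 - <<'E'
from rig import r
import cv2
for n in("scene","top"):
    f=r.grab_frame(n); cv2.imwrite(f"pics/{n}0.png",f[:,:,::-1]); print(r.get_calibration(n))
print(r.tip_reach); print(r.sense())
E
```

```text
pics
{'fx': 384.38175876854456, 'fy': 384.38175876854456, 'cx': 318.4420315618013, 'cy': 204.4081151927209, 'rvec': array([ 2.03499147, -1.0169126 ,  0.49324428]), 'tvec': array([-376.95046107,  309.94362577,  833.99658456])}
{'fx': 406.87626115329294, 'fy': 406.87626115329294, 'cx': 316.1942148165486, 'cy': 205.40913876038798, 'rvec': array([ 1.99600797, -1.60588071,  0.5595726 ]), 'tvec': array([-159.72988436,  475.23288528,  736.16163537])}
8.0
{'clock': 0.1, 'qpos': array([ 1.29059658e+00,  3.53571706e-01,  1.63405794e+00,  1.54852732e-05,
        1.15522052e+00, -2.40796414e-03]), 'qvel': array([ 2.74389749e-06, -2.27114469e-03, -7.74227748e-05,  4.39664636e-04,
       -1.31082282e-04, -1.02074745e-03]), 'joint_efforts': array([-4.00758408e-04, -6.06356335e+01, -3.42817032e+01,  4.75064792e-05,
        4.03513768e-03,  2.77242054e-05]), 'eef_pos': array([171.26846005, 600.59882509, 210.1420482 ]), 'tcp_rot': array([-3.14033518e+00, -1.71873512e-05,  2.86379459e+00]), 'contact_force': array([-0.67870212, -0.4044263 , -0.52629313]), 'wrist_torque': array([-0.03812061,  0.01509644,  0.01254456]), 'grasp_force': 0.0, 'opening': 1.0021175269873057}
```

View pics/scene0.png

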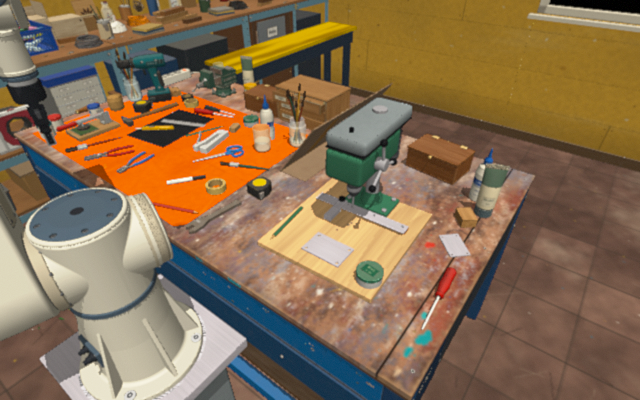

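View pics/top0.png

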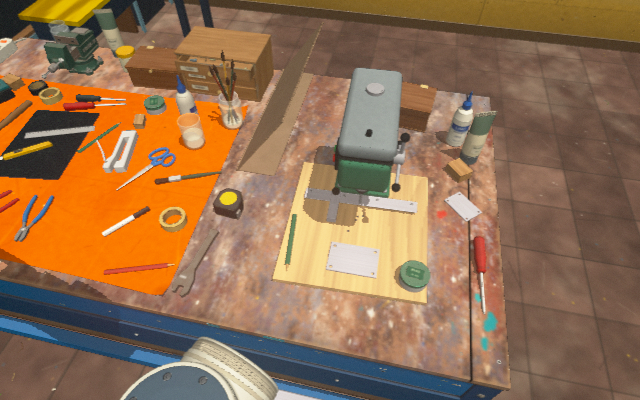

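Plate candidates in the top picture are the one on the board at (353,260) and a smaller one on the table at (462,206). The one on the board fits: it is larger, it lies on the board, and it is in front of the fence. I'll enlarge it to confirm.

```bash
python3 - <<'E'
import cv2
a=cv2.imread("pics/top0.png")[155:305,265:485]
cv2.imwrite("pics/c1.png",cv2.resize(a,(792,540),interpolation=cv2.INTER_CUBIC))
a=cv2.imread("pics/scene0.png")[170:300,255:455]
cv2.imwrite("pics/c2.png",cv2.resize(a,(800,520),interpolation=cv2.INTER_CUBIC))
E
```

```text
(no output)
```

View pics/c1.png

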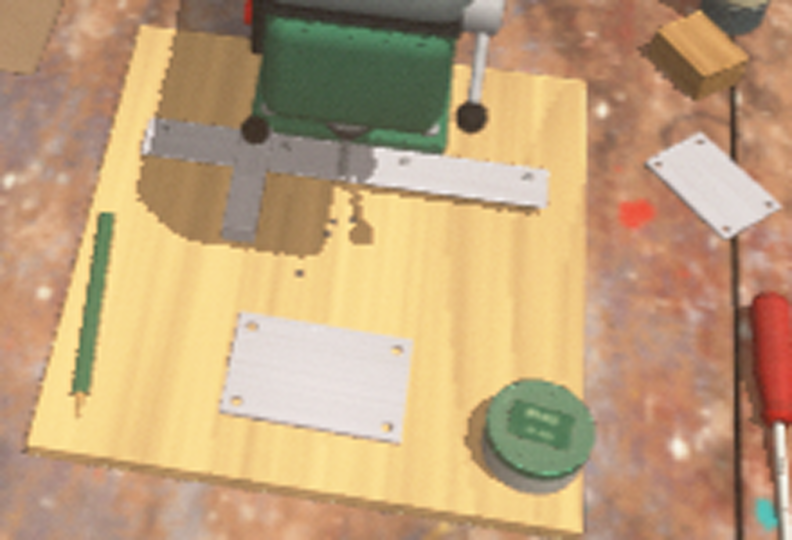

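View pics/c2.png

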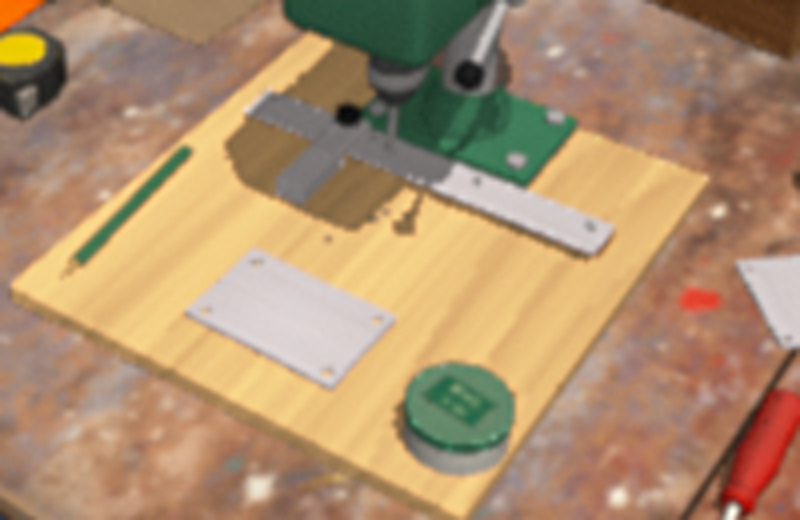

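Confirmed: the plate on the board has holes near its corners and is clearly larger than the plate on the table. In crop c1 its corners are at (238,313), (412,340), (400,442) and (220,410). The end stop's front right top corner is at about (253,242).

```bash
cat > h.py <<'E'
import numpy as np,cv2
from rig import r
def cam(n):
    c=r.get_calibration(n); K=np.array([[c['fx'],0,c['cx']],[0,c['fy'],c['cy']],[0,0,1]])
    return K,np.array(c['rvec'],float),np.array(c['tvec'],float)
def ray(n,px,z):
    K,rv,t=cam(n); R=cv2.Rodrigues(rv)[0]; C=-R.T@t
    d=(R.T@np.linalg.inv(K)@np.c_[np.atleast_2d(px),np.ones(len(np.atleast_2d(px)))].T).T
    return (C+d*((z-C[2])/d[:,2])[:,None])[:,:2]
def fit(model,P):  # 2D rigid: P ~ R m + t
    model=np.array(model,float);mc=model-model.mean(0);pc=P-P.mean(0)
    th=np.arctan2((mc[:,0]*pc[:,1]-mc[:,1]*pc[:,0]).sum(),(mc*pc).sum())
    R=np.array([[np.cos(th),-np.sin(th)],[np.sin(th),np.cos(th)]]);t=P.mean(0)-R@model.mean(0)
    return th,R,t,np.linalg.norm(model@R.T+t-P,axis=1)
E
cat > m.py <<'E'
from h import *
np.set_printoptions(precision=2,suppress=True)
D={'top':dict(s=3.6,o=(265,155),board=[(140,26),(586,78),(582,528),(30,447)],plate=[(238,313),(412,340),(400,442),(220,410)],stop=[(253,242),(222,238)],fence=[(548,208)]),
'scene':dict(s=4,o=(255,170),board=[(318,32),(708,178),(468,515),(12,288)],plate=[(255,248),(396,320),(331,388),(186,314)],stop=[(305,203),(277,188)],fence=[(590,257)])}
for n,d in D.items():
    g=lambda k,z:ray(n,(np.array(d[k])+.5)/d['s']-.5+d['o'],z)
    th,R,t,e=fit([(175,180),(175,-180),(-215,-180),(-215,180)],g('board',18)); print(n,'board',th,t,e)
    tp,Rp,p,e=fit([(40,60),(40,-60),(-40,-60),(-40,60)],g('plate',22)); print('plate yaw',tp,p,e)
    print('plate in board',(p-t)@R,tp-th,'stop top corners',(g('stop',35)-t)@R, 'fence end lip', (g('fence',18)-t)@R)
E
python3 m.py
```

```text
top board 0.049727229056726295 [ 600.16 -144.32] [2.74 0.33 4.1  1.94]
plate yaw 0.026011202813507436 [ 467.91 -151.19] [1.17 0.41 0.35 1.55]
plate in board [-132.42   -0.29] -0.02371602624321886 stop top corners [[-39.63  56.4 ]
 [-39.78  78.54]] fence end lip [[  39.15 -151.91]]
scene board 0.04416618060837742 [ 597.88 -145.96] [5.08 4.92 5.24 1.66]
plate yaw 0.011557599723836597 [ 465.49 -151.33] [1.11 1.64 1.42 1.65]
plate in board [-132.5     0.48] -0.03260858088454082 stop top corners [[-40.83  48.93]
 [-38.03  75.26]] fence end lip [[  40.   -140.26]]
```

The interface only gives shifts and a turn about the tool's z, so the lean that the drill head requires must come some other way. I'll first go high over the front and check how the arm behaves near its reach limit.

Emit:
carry_out:
  targets:
    - {"dp": [-40,-45,-60],"yaw": -5}
    - {"dp": [-80,-85,-90],"yaw": -10}
    - {"dp": [-120,-130,-120],"yaw": -15}
    - {"dp": [-160,-175,-150],"yaw": -18.6}
    - {"dp": [-200,-220,-180],"yaw": -18.6}
    - {"dp": [-240,-265,-210],"yaw": -18.6}
    - {"dp": [-280,-310,-240],"yaw": -18.6}
    - {"dp": [-320,-355,-270],"yaw": -18.6}
    - {"dp": [-360,-400,-290],"yaw": -18.6}
    - {"dp": [-395,-440,-290],"yaw": -18.6}
    - {"dp": [-425,-473,-290],"yaw": -18.6}
    - {"dp": [-425,-473,-290],"yaw": -18.6}
  fingers: 0.4

```text
clock: 1.6
eef_pos: [451.2, 26.7, 500.7]
tcp_rot: [-3.141, -0.0, -3.098]
contact_force: [0.0, -0.2, 0.0]
opening: 0.701
grasp_force: 0.0
```

Emit:
carry_out:
  targets:
    - {"dp": [-60,0,0]}
    - {"dp": [-120,0,0]}
    - {"dp": [-180,0,0]}
    - {"dp": [-240,0,0]}
    - {"dp": [-300,0,0]}
    - {"dp": [-360,0,0]}
    - {"dp": [-420,0,0]}
    - {"dp": [-480,0,0]}
    - {"dp": [-540,0,0]}
    - {"dp": [-600,0,0]}
    - {"dp": [-650,0,0]}
    - {"dp": [-700,0,0]}

```text
schema error: expected keys dp, yaw
```

```bash
python3 -c "
from rig import r
s=r.sense();print(s['qpos'],s['qvel'],s['eef_pos'],s['tcp_rot'])"
```

```text
[ 5.63170354e-02 -8.05030858e-02  1.52618935e+00 -6.29900550e-04
  1.69610843e+00 -1.55812733e+00] [-0.34035282  0.10955066 -0.1233176   0.019288    0.02609078 -0.34080033] [451.19035648  26.71163612 500.69815515] [-3.14096517e+00 -1.94080651e-04 -3.09802334e+00]
```

Emit:
carry_out:
  targets:
    - {"dp": [-60,0,0],"yaw": 0}
    - {"dp": [-120,0,0],"yaw": 0}
    - {"dp": [-180,0,0],"yaw": 0}
    - {"dp": [-240,0,0],"yaw": 0}
    - {"dp": [-300,0,0],"yaw": 0}
    - {"dp": [-360,0,0],"yaw": 0}
    - {"dp": [-420,0,0],"yaw": 0}
    - {"dp": [-480,0,0],"yaw": 0}
    - {"dp": [-540,0,0],"yaw": 0}
    - {"dp": [-600,0,0],"yaw": 0}
    - {"dp": [-650,0,0],"yaw": 0}
    - {"dp": [-700,0,0],"yaw": 0}

```text
clock: 3.1
eef_pos: [953.0, 52.2, 434.8]
tcp_rot: [3.141, 0.054, -3.095]
contact_force: [0.1, 0.2, -0.5]
opening: 0.698
grasp_force: 0.0
```

```bash
python3 -c "
from rig import r
s=r.sense();print(s['qpos'],s['qvel'],s['eef_pos'],s['tcp_rot'])"
```

```text
[ 5.31434047e-02  9.94539089e-01  5.81722058e-02  7.15441294e-05
  2.03461832e+00 -1.56445283e+00] [-0.00123535  0.10606719 -0.00169254  0.00157815 -0.12101572 -0.00142005] [953.02939514  52.2203535  434.84922817] [ 3.14118585  0.05426155 -3.09477004]
```

The arm does lean outward at the reach limit (0.054 rad so far). Next I'll check whether the lean stays when I come back.

Emit:
carry_out:
  targets:
    - {"dp": [60,0,0],"yaw": 0}
    - {"dp": [100,0,0],"yaw": 0}
    - {"dp": [100,0,0],"yaw": 0}

```text
clock: 3.48
eef_pos: [851.8, 47.4, 430.4]
tcp_rot: [3.141, 0.055, -3.095]
contact_force: [-0.6, -0.1, 0.7]
opening: 0.697
grasp_force: 0.0
```

```bash
python3 -c "
from rig import r
s=r.sense();print(s['qpos'],s['qvel'],s['eef_pos'],s['tcp_rot'])"
```

```text
[ 5.38631576e-02  6.35048382e-01  7.34021650e-01  4.13523685e-05
  1.71719370e+00 -1.56369531e+00] [ 8.48602863e-04 -7.87779867e-01  1.43167758e+00  1.17441903e-03
 -6.58511262e-01  1.76750117e-03] [851.77049532  47.44052733 430.42536983] [ 3.14115879  0.05532723 -3.09483535]
```

The lean stays, so I can build it up in steps.

Emit:
carry_out:
  targets:
    - {"dp": [-60,0,-30],"yaw": 0}
    - {"dp": [-110,0,-65],"yaw": 0}
    - {"dp": [-160,0,-100],"yaw": 0}
    - {"dp": [-210,0,-130],"yaw": 0}
    - {"dp": [-260,0,-165],"yaw": 0}
    - {"dp": [-310,0,-200],"yaw": 0}
    - {"dp": [-360,0,-230],"yaw": 0}
    - {"dp": [-410,0,-260],"yaw": 0}
    - {"dp": [-460,0,-290],"yaw": 0}
    - {"dp": [-510,0,-320],"yaw": 0}
    - {"dp": [-560,0,-350],"yaw": 0}
    - {"dp": [-610,0,-380],"yaw": 0}

```text
clock: 4.97
eef_pos: [933.6, 49.4, 499.5]
tcp_rot: [3.141, 0.103, -3.095]
contact_force: [-0.7, -0.5, -0.2]
opening: 0.703
grasp_force: 0.0
```

```bash
python3 -c "
from rig import r
s=r.sense();print(s['qpos'],s['qvel'],s['eef_pos'],s['tcp_rot'])"
```

```text
[ 5.11220293e-02  9.25203862e-01  5.88189729e-02  3.31657173e-04
  2.05504357e+00 -1.56638279e+00] [-0.00028204 -0.00418249  0.00221674  0.00150372  0.005489    0.00054239] [933.64417766  49.38011855 499.4847867 ] [ 3.14086092  0.10252404 -3.09475224]
```

Emit:
carry_out:
  targets:
    - {"dp": [-60,0,-30],"yaw": 0}
    - {"dp": [-110,0,-55],"yaw": 0}

```text
clock: 5.22
eef_pos: [948.8, 49.6, 508.3]
tcp_rot: [3.141, 0.156, -3.095]
contact_force: [-0.6, 0.4, 0.6]
opening: 0.701
grasp_force: 0.0
```

Emit:
carry_out:
  targets:
    - {"dp": [-60,0,-30],"yaw": 0}
    - {"dp": [-110,0,-55],"yaw": 0}
    - {"dp": [-160,0,-80],"yaw": 0}

```text
clock: 5.6
eef_pos: [961.4, 49.7, 520.3]
tcp_rot: [3.14, 0.207, -3.095]
contact_force: [-0.3, 0.4, 0.4]
opening: 0.701
grasp_force: 0.0
```

Emit:
carry_out:
  targets:
    - {"dp": [-60,0,-20],"yaw": 0}
    - {"dp": [-310,0,-100],"yaw": 0}

```text
clock: 5.85
eef_pos: [980.6, 50.3, 523.4]
tcp_rot: [3.14, 0.259, -3.095]
contact_force: [-0.3, -0.4, 0.1]
opening: 0.697
grasp_force: 0.0
```

Emit:
carry_out:
  targets:
    - {"dp": [-60,0,-15],"yaw": 0}
    - {"dp": [-120,0,-30],"yaw": 0}

```text
clock: 6.1
eef_pos: [1000.3, 50.8, 526.0]
tcp_rot: [3.14, 0.31, -3.095]
contact_force: [-0.3, 0.0, -0.4]
opening: 0.698
grasp_force: 0.0
```

Emit:
carry_out:
  targets:
    - {"dp": [-60,0,-15],"yaw": 0}
    - {"dp": [-120,0,-30],"yaw": 0}

```text
clock: 6.35
eef_pos: [1017.4, 51.3, 534.3]
tcp_rot: [3.14, 0.364, -3.095]
contact_force: [-0.4, -0.4, 0.4]
opening: 0.703
grasp_force: 0.0
```

Emit:
carry_out:
  targets:
    - {"dp": [-60,0,-10],"yaw": 0}
    - {"dp": [-120,0,-20],"yaw": 0}

```text
clock: 6.6
eef_pos: [1036.2, 51.9, 540.4]
tcp_rot: [3.139, 0.417, -3.095]
contact_force: [1.0, 0.3, 0.7]
opening: 0.7
grasp_force: 0.0
```

Emit:
carry_out:
  targets:
    - {"dp": [-60,0,-10],"yaw": 0}
    - {"dp": [-120,0,-20],"yaw": 0}

```text
clock: 6.85
eef_pos: [1052.4, 52.5, 551.2]
tcp_rot: [3.139, 0.471, -3.095]
contact_force: [-0.3, -0.8, 0.4]
opening: 0.704
grasp_force: 0.0
```

Emit:
carry_out:
  targets:
    - {"dp": [-60,0,0],"yaw": 0}
    - {"dp": [-120,0,0],"yaw": 0}

```text
clock: 7.1
eef_pos: [1074.2, 53.3, 553.2]
tcp_rot: [3.139, 0.525, -3.096]
contact_force: [0.0, -0.4, -0.1]
opening: 0.697
grasp_force: 0.0
```

Emit:
carry_out:
  targets:
    - {"dp": [-60,0,0],"yaw": 0}
    - {"dp": [-120,0,0],"yaw": 0}

```text
clock: 7.35
eef_pos: [1093.0, 54.0, 560.2]
tcp_rot: [3.139, 0.579, -3.096]
contact_force: [-0.0, -0.9, 0.5]
opening: 0.702
grasp_force: 0.0
```

Emit:
carry_out:
  targets:
    - {"dp": [-60,0,0],"yaw": 0}
    - {"dp": [-120,0,0],"yaw": 0}

```text
clock: 7.6
eef_pos: [1108.7, 54.5, 572.3]
tcp_rot: [3.138, 0.634, -3.096]
contact_force: [-0.7, -0.3, -0.6]
opening: 0.7
grasp_force: 0.0
```

Emit:
carry_out:
  targets:
    - {"dp": [-60,0,0],"yaw": 0}
    - {"dp": [-120,0,0],"yaw": 0}

```text
clock: 7.85
eef_pos: [1121.7, 54.9, 588.4]
tcp_rot: [3.138, 0.688, -3.096]
contact_force: [-0.7, 0.6, -0.3]
opening: 0.702
grasp_force: 0.0
```

The lean is now 0.69 rad, in the board's direction. I'll come back in front of the board.

```bash
cat > w.py <<'E'
import sys
from scipy.spatial.transform import Rotation as Ro
from rig import r
import numpy as np
s=r.sense(); R=Ro.from_euler('xyz',s['tcp_rot']); p=s['eef_pos']
print(p.round(1),s['tcp_rot'].round(3),s['contact_force'].round(1))
for a in sys.argv[1:]:
    t=np.array([float(v) for v in a.split(',')]); print(a,'dp',R.inv().apply(t-p).round(0))
E
python3 w.py 420,30,400 420,-151,120; python3 -c "
from scipy.spatial.transform import Rotation as Ro
R=Ro.from_euler('xyz',[3.138,.688,-3.096]);print(R.as_matrix().round(3)); print(R.inv().apply([0,-181,-280]).round(0))"
```

```text
[1121.7   54.9  588.4] [ 3.138  0.688 -3.096] [-0.7  0.6 -0.3]
420,30,400 dp [ 662.    8. -300.]
420,-151,120 dp [ 846. -174.  -89.]
[[-0.772 -0.048  0.634]
 [-0.035  0.999  0.033]
 [-0.635  0.003 -0.773]]
[ 184. -182.  210.]
```

Emit:
carry_out:
  targets:
    - {"dp": [55,0,-25],"yaw": 0}
    - {"dp": [110,1,-50],"yaw": 0}
    - {"dp": [165,2,-75],"yaw": 0}
    - {"dp": [220,3,-100],"yaw": 0}
    - {"dp": [275,4,-125],"yaw": 0}
    - {"dp": [330,4,-150],"yaw": 0}
    - {"dp": [386,5,-175],"yaw": 0}
    - {"dp": [441,5,-200],"yaw": 0}
    - {"dp": [496,6,-225],"yaw": 0}
    - {"dp": [552,7,-250],"yaw": 0}
    - {"dp": [607,8,-275],"yaw": 0}
    - {"dp": [662,8,-300],"yaw": 0}

```text
clock: 9.35
eef_pos: [470.2, 32.0, 413.1]
tcp_rot: [3.138, 0.687, -3.096]
contact_force: [-0.1, 0.8, 0.8]
opening: 0.701
grasp_force: 0.0
```

Emit:
carry_out:
  targets:
    - {"dp": [30,-30,35],"yaw": 0}
    - {"dp": [60,-60,70],"yaw": 0}
    - {"dp": [92,-91,105],"yaw": 0}
    - {"dp": [123,-122,140],"yaw": 0}
    - {"dp": [154,-152,175],"yaw": 0}
    - {"dp": [184,-182,210],"yaw": 0}
    - {"dp": [184,-182,210],"yaw": 0}

```text
clock: 10.22
eef_pos: [476.7, -138.0, 166.2]
tcp_rot: [3.137, 0.629, -3.121]
contact_force: [-0.5, 0.8, -0.1]
opening: 0.702
grasp_force: 0.0
```

```bash
python3 w.py 444,-151,55 444,-151,40; python3 - <<'E'
from rig import r
import cv2
f=r.grab_frame("scene");cv2.imwrite("pics/s2.png",cv2.resize(f[150:310,235:475,::-1],(792,528),interpolation=cv2.INTER_CUBIC))
E
```

```text
[ 476.7 -138.   166.2] [ 3.137  0.629 -3.121] [-0.5  0.8 -0.1]
444,-151,55 dp [ 92. -13.  70.]
444,-151,40 dp [101. -13.  83.]
```

View pics/s2.png

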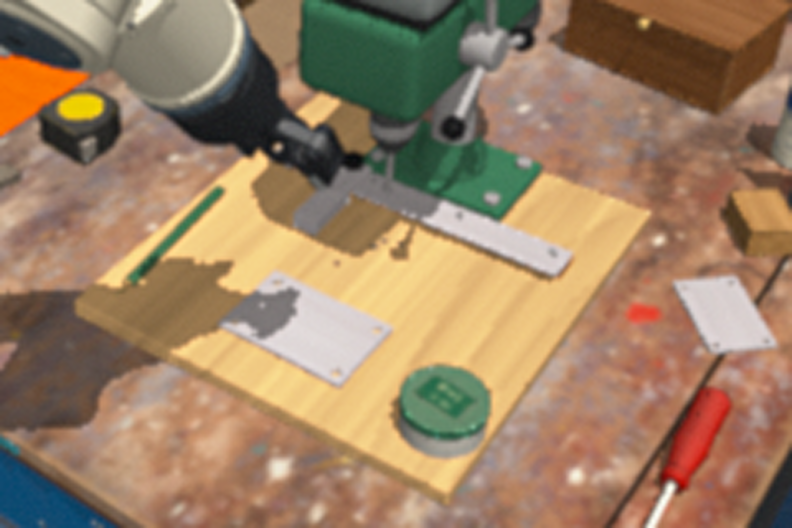

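The picture shows the hand above and left of the plate, clear of the drill and the stop, but the arm has stopped short with the lean changed. I'll check the joints.

```bash
python3 -c "
from rig import r
s=r.sense();print(s['qpos'].round(3),s['qvel'].round(3))"
```

```text
[-0.506  0.014  2.379  1.029  0.355 -3.016] [ 0.029 -0.067  0.01   0.004  0.017 -0.02 ]
```

Joint 6 is at its limit. A half turn of the tool (the same grasp) frees it, so I'll back off a little while turning.

Emit:
carry_out:
  targets:
    - {"dp": [0,0,0],"yaw": 10}
    - {"dp": [10,0,-7],"yaw": 20}
    - {"dp": [25,0,-17],"yaw": 30}
    - {"dp": [40,0,-29],"yaw": 40}
    - {"dp": [40,0,-29],"yaw": 50}
    - {"dp": [40,0,-29],"yaw": 60}
    - {"dp": [40,0,-29],"yaw": 70}
    - {"dp": [40,0,-29],"yaw": 80}
    - {"dp": [40,0,-29],"yaw": 90}
    - {"dp": [40,0,-29],"yaw": 90}

```text
clock: 11.52
eef_pos: [428.7, -138.6, 168.6]
tcp_rot: [2.508, 0.003, 1.602]
contact_force: [-0.1, -0.6, -1.1]
opening: 0.699
grasp_force: 0.0
```

Emit:
carry_out:
  targets:
    - {"dp": [0,0,0],"yaw": 10}
    - {"dp": [0,0,0],"yaw": 20}
    - {"dp": [0,0,0],"yaw": 30}
    - {"dp": [0,0,0],"yaw": 40}
    - {"dp": [0,0,0],"yaw": 50}
    - {"dp": [0,0,0],"yaw": 60}
    - {"dp": [0,0,0],"yaw": 70}
    - {"dp": [0,0,0],"yaw": 80}
    - {"dp": [0,0,0],"yaw": 90}
    - {"dp": [0,0,0],"yaw": 90}

```text
clock: 12.78
eef_pos: [428.6, -138.8, 168.3]
tcp_rot: [3.135, -0.633, 0.037]
contact_force: [0.0, -0.0, 0.6]
opening: 0.701
grasp_force: 0.0
```

```bash
python3 -c "
from rig import r
s=r.sense();print(s['qpos'].round(3),s['qvel'].round(3))"; python3 w.py 447,-151,55 447,-151,40
```

```text
[-0.6   -0.068  2.453  1.036  0.415  0.038] [-0.001  0.003  0.002  0.    -0.003 -0.08 ]
[ 428.6 -138.8  168.3] [ 3.135 -0.633  0.037] [ 0.  -0.   0.6]
447,-151,55 dp [-53.  12. 102.]
447,-151,40 dp [-61.  12. 114.]
```

Emit:
carry_out:
  targets:
    - {"dp": [-20,4,35],"yaw": 0}
    - {"dp": [-40,8,70],"yaw": 0}
    - {"dp": [-57,12,110],"yaw": 0}
    - {"dp": [-57,12,110],"yaw": 0}
    - {"dp": [-57,12,110],"yaw": 0}

```text
clock: 13.4
eef_pos: [447.5, -150.7, 43.9]
tcp_rot: [3.134, -0.63, 0.039]
contact_force: [0.2, 0.6, 1.0]
opening: 0.701
grasp_force: 0.0
```

```bash
python3 w.py 449,-151,36 449,-151,32; python3 - <<'E'
from rig import r
import cv2
f=r.grab_frame("top");cv2.imwrite("pics/t3.png",cv2.resize(f[155:305,265:485,::-1],(792,540),interpolation=cv2.INTER_CUBIC))
E
```

```text
[ 447.5 -150.7   43.9] [ 3.134 -0.63   0.039] [0.2 0.6 1. ]
449,-151,36 dp [-3.  0.  7.]
449,-151,32 dp [-6.  0. 10.]
```

View pics/t3.png

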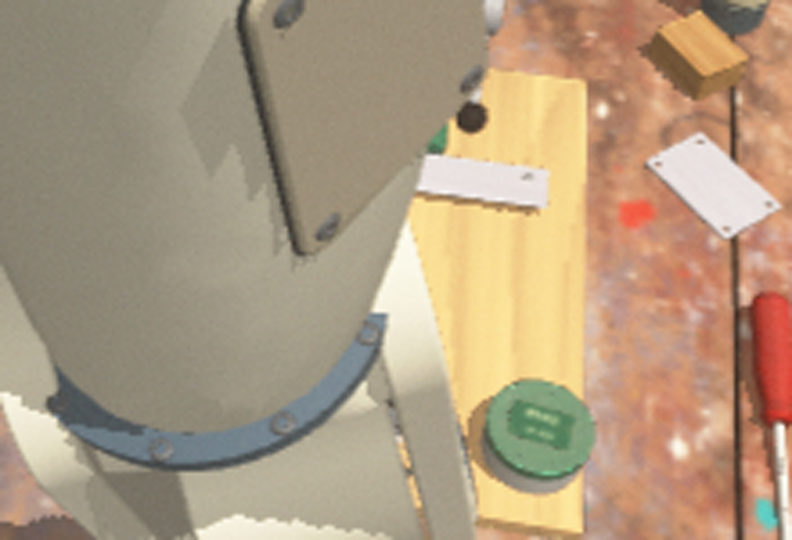

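The arm blocks the top view. I'll feel for the plate in small downward steps instead.

Emit:
carry_out:
  targets:
    - {"dp": [-2,0,5],"yaw": 0}
    - {"dp": [-2,0,5],"yaw": 0}

```text
clock: 13.7
eef_pos: [449.4, -150.6, 40.5]
tcp_rot: [3.138, -0.633, 0.033]
contact_force: [-0.6, 0.6, 0.3]
opening: 0.7
grasp_force: 0.0
```

Emit:
carry_out:
  targets:
    - {"dp": [-1.2,0,1.6],"yaw": 0}
    - {"dp": [-1.2,0,1.6],"yaw": 0}

```text
clock: 13.95
eef_pos: [449.2, -150.7, 38.6]
tcp_rot: [3.138, -0.633, 0.031]
contact_force: [0.4, 0.3, 0.5]
opening: 0.702
grasp_force: 0.0
```

Emit:
carry_out:
  targets:
    - {"dp": [-1.2,0,1.6],"yaw": 0}
    - {"dp": [-1.2,0,1.6],"yaw": 0}

```text
clock: 14.2
eef_pos: [449.0, -150.7, 36.2]
tcp_rot: [3.139, -0.632, 0.03]
contact_force: [-0.1, 1.1, 0.5]
opening: 0.703
grasp_force: 0.0
```

Emit:
carry_out:
  targets:
    - {"dp": [-1.2,0,1.6],"yaw": 0}
    - {"dp": [-1.2,0,1.6],"yaw": 0}

```text
clock: 14.45
eef_pos: [449.0, -150.6, 34.0]
tcp_rot: [3.139, -0.632, 0.03]
contact_force: [0.0, 1.3, 0.6]
opening: 0.703
grasp_force: 0.0
```

Emit:
carry_out:
  targets:
    - {"dp": [-0.6,0,0.8],"yaw": 0}
    - {"dp": [-0.6,0,0.8],"yaw": 0}

```text
clock: 14.7
eef_pos: [449.0, -150.7, 33.2]
tcp_rot: [3.139, -0.632, 0.03]
contact_force: [0.6, -0.2, 0.1]
opening: 0.702
grasp_force: 0.0
```

Emit:
carry_out:
  targets:
    - {"dp": [-0.6,0,0.8],"yaw": 0}
    - {"dp": [-0.6,0,0.8],"yaw": 0}

```text
clock: 14.95
eef_pos: [449.0, -150.7, 32.2]
tcp_rot: [3.139, -0.632, 0.03]
contact_force: [0.0, -0.5, -0.6]
opening: 0.701
grasp_force: 0.0
```

```bash
python3 - <<'E'
from rig import r
import cv2
s=r.sense();print(s['contact_force'],s['wrist_torque'],s['eef_pos'],s['qpos'].round(3))
f=r.grab_frame("scene");cv2.imwrite("pics/s4.png",cv2.resize(f[200:300,265:415,::-1],(780,520),interpolation=cv2.INTER_CUBIC))
E
```

```text
[ 0.02114384 -0.48886018 -0.63872469] [-0.01155785  0.23426004  0.03561266] [ 448.97227265 -150.65459359   32.16180021] [-0.593  0.393  2.501  2.235  0.451 -1.241]
```

View pics/s4.png

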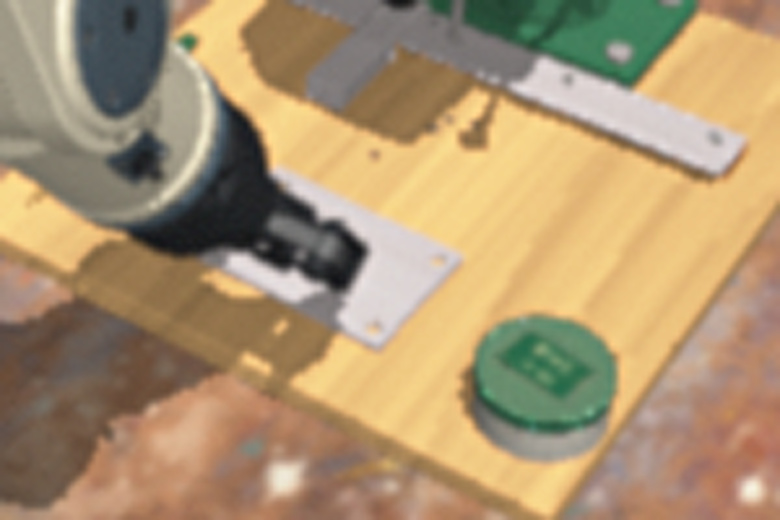

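The picture shows the right fingertip, at crop (350,265), just above the plate's top near its middle and front. I'll keep going down.

Emit:
carry_out:
  targets:
    - {"dp": [-1.2,0,1.6],"yaw": 0}
    - {"dp": [-1.2,0,1.6],"yaw": 0}

```text
clock: 15.25
eef_pos: [448.9, -150.6, 30.1]
tcp_rot: [3.139, -0.632, 0.03]
contact_force: [-0.7, 0.1, -0.5]
opening: 0.701
grasp_force: 0.0
```

Emit:
carry_out:
  targets:
    - {"dp": [-0.6,0,0.8],"yaw": 0}
    - {"dp": [-0.6,0,0.8],"yaw": 0}

```text
clock: 15.5
eef_pos: [449.0, -150.7, 29.2]
tcp_rot: [3.139, -0.632, 0.03]
contact_force: [0.2, 0.5, 0.2]
opening: 0.702
grasp_force: 0.0
```

Emit:
carry_out:
  targets:
    - {"dp": [-0.6,0,0.8],"yaw": 0}
    - {"dp": [-0.6,0,0.8],"yaw": 0}

```text
clock: 15.75
eef_pos: [448.9, -150.7, 28.2]
tcp_rot: [3.139, -0.632, 0.03]
contact_force: [-0.9, 0.4, 1.2]
opening: 0.702
grasp_force: 0.0
```

Emit:
carry_out:
  targets:
    - {"dp": [-0.6,0,0.8],"yaw": 0}
    - {"dp": [-0.6,0,0.8],"yaw": 0}

```text
clock: 16.0
eef_pos: [448.9, -150.7, 27.2]
tcp_rot: [3.139, -0.632, 0.03]
contact_force: [-0.5, 0.4, -1.0]
opening: 0.696
grasp_force: 0.0
```

Emit:
carry_out:
  targets:
    - {"dp": [-0.6,0,0.8],"yaw": 0}
    - {"dp": [-0.6,0,0.8],"yaw": 0}

```text
clock: 16.25
eef_pos: [448.9, -150.7, 26.2]
tcp_rot: [3.139, -0.632, 0.03]
contact_force: [0.5, 0.3, -0.6]
opening: 0.697
grasp_force: 0.0
```

Emit:
carry_out:
  targets:
    - {"dp": [-0.6,0,0.8],"yaw": 0}
    - {"dp": [-0.6,0,0.8],"yaw": 0}

```text
clock: 16.5
eef_pos: [448.9, -150.7, 25.2]
tcp_rot: [3.139, -0.632, 0.03]
contact_force: [0.2, 0.5, -0.1]
opening: 0.702
grasp_force: 0.0
```

Emit:
carry_out:
  targets:
    - {"dp": [-0.6,0,0.8],"yaw": 0}
    - {"dp": [-0.6,0,0.8],"yaw": 0}

```text
clock: 16.75
eef_pos: [448.9, -150.7, 24.2]
tcp_rot: [3.139, -0.632, 0.03]
contact_force: [-0.5, 0.2, 0.8]
opening: 0.701
grasp_force: 0.0
```

Emit:
carry_out:
  targets:
    - {"dp": [-0.6,0,0.8],"yaw": 0}
    - {"dp": [-0.6,0,0.8],"yaw": 0}

```text
clock: 17.0
eef_pos: [448.9, -150.7, 23.2]
tcp_rot: [3.139, -0.632, 0.03]
contact_force: [0.1, -0.1, 0.6]
opening: 0.706
grasp_force: 0.0
```

```bash
python3 - <<'E'
from rig import r
import cv2
s=r.sense();print(s['contact_force'],s['wrist_torque'],s['eef_pos'],s['qpos'].round(3),s['joint_efforts'])
E
```

```text
[ 0.13306096 -0.12396442  0.61588303] [0.01040017 0.36152759 0.00141005] [ 448.88491838 -150.65058186   23.16031259] [-0.593  0.424  2.503  2.286  0.472 -1.299] [-2.53082115e-03 -3.78950751e+01 -6.67144150e+00  4.67065126e-01
  3.36555272e+00 -4.91395884e-02]
```

Emit:
carry_out:
  targets:
    - {"dp": [-0.6,0,0.8],"yaw": 0}
    - {"dp": [-0.6,0,0.8],"yaw": 0}

```text
clock: 17.25
eef_pos: [448.9, -150.7, 22.2]
tcp_rot: [3.139, -0.632, 0.03]
contact_force: [-0.5, 0.6, -0.9]
opening: 0.698
grasp_force: 0.0
```

Emit:
carry_out:
  targets:
    - {"dp": [-0.6,0,0.8],"yaw": 0}
    - {"dp": [-0.6,0,0.8],"yaw": 0}

```text
clock: 17.5
eef_pos: [448.9, -150.7, 21.2]
tcp_rot: [3.139, -0.632, 0.03]
contact_force: [0.2, 0.2, 0.8]
opening: 0.699
grasp_force: 0.0
```

```bash
python3 - <<'E'
from rig import r
import cv2
f=r.grab_frame("scene");cv2.imwrite("pics/s5.png",cv2.resize(f[210:280,290:390,::-1],(780,546),interpolation=cv2.INTER_CUBIC))
E
```

View pics/s5.png

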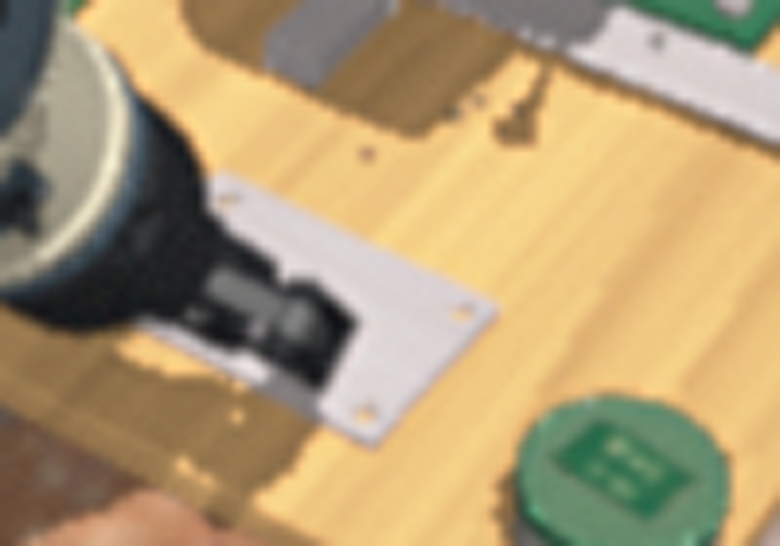

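The picture shows the right fingertip's lower corner at crop (325,390), close over the plate's front half with its shadow almost touching.

```bash
python3 - <<'E'
from h import *
P=lambda u:ray('scene',(np.array(u)+.5)/7.8-.5+[290,210],22)
print(P([(325,390),(355,325),(495,308),(370,440),(210,178)]).round(1))
E
```

```text
[[ 438.3 -183.7]
 [ 469.6 -174. ]
 [ 505.4 -208.1]
 [ 428.6 -208.9]
 [ 500.   -88.1]]
```

Emit:
carry_out:
  targets:
    - {"dp": [-0.6,0,0.8],"yaw": 0}
    - {"dp": [-0.6,0,0.8],"yaw": 0}

```text
clock: 17.8
eef_pos: [448.9, -150.7, 20.2]
tcp_rot: [3.139, -0.632, 0.03]
contact_force: [-0.4, -0.2, -0.3]
opening: 0.702
grasp_force: 0.0
```

Emit:
carry_out:
  targets:
    - {"dp": [-0.6,0,0.8],"yaw": 0}
    - {"dp": [-0.6,0,0.8],"yaw": 0}

```text
clock: 18.05
eef_pos: [448.8, -150.7, 19.2]
tcp_rot: [3.139, -0.632, 0.03]
contact_force: [-0.3, 0.3, -0.5]
opening: 0.697
grasp_force: 0.0
```

Emit:
carry_out:
  targets:
    - {"dp": [-0.6,0,0.8],"yaw": 0}
    - {"dp": [-0.6,0,0.8],"yaw": 0}

```text
clock: 18.3
eef_pos: [448.8, -150.7, 18.2]
tcp_rot: [3.139, -0.632, 0.03]
contact_force: [-0.2, 0.3, 0.5]
opening: 0.7
grasp_force: 0.0
```

Emit:
carry_out:
  targets:
    - {"dp": [-0.6,0,0.8],"yaw": 0}
    - {"dp": [-1.2,0,1.6],"yaw": 0}

```text
clock: 18.55
eef_pos: [448.9, -150.7, 16.2]
tcp_rot: [3.139, -0.632, 0.031]
contact_force: [0.3, 0.3, 0.4]
opening: 0.699
grasp_force: 0.0
```

```bash
python3 w.py; python3 - <<'E'
from h import *
# project expected tip points for several reaches to compare with s5 pixel (331.2,259.5) at TCP z=21.2
from scipy.spatial.transform import Rotation as Ro
R=Ro.from_euler('xyz',[3.139,-.632,.03]).as_matrix()
K,rv,t=cam('scene')
for reach in (8,0,-6,-12):
  for ex in(-11,11):
    for ey in (30,44):
      p=np.array([448.9,-150.7,21.2])+R@[ex,ey,reach]
      q=cv2.projectPoints(p[None],rv,t,K,None)[0].ravel()
      print(reach,ex,ey,p.round(1),((q+.5-[290,210])*7.8).round(0))
E
```

```text
[ 448.9 -150.7   16.2] [ 3.139 -0.632  0.031] [0.3 0.3 0.4]
8 -11 30 [ 445.6 -180.8    8.3] [331. 403.]
8 -11 44 [ 446.  -194.8    8.3] [365. 420.]
8 11 30 [ 463.3 -180.3   21.3] [360. 345.]
8 11 44 [ 463.7 -194.3   21.3] [394. 362.]
0 -11 30 [ 440.9 -181.    14.8] [323. 398.]
0 -11 44 [ 441.3 -194.9   14.8] [358. 415.]
0 11 30 [ 458.6 -180.4   27.8] [353. 340.]
0 11 44 [ 459.  -194.4   27.8] [387. 357.]
-6 -11 30 [ 437.3 -181.    19.6] [317. 394.]
-6 -11 44 [ 437.7 -195.    19.6] [352. 411.]
-6 11 30 [ 455.1 -180.5   32.6] [347. 335.]
-6 11 44 [ 455.5 -194.5   32.6] [382. 352.]
-12 -11 30 [ 433.8 -181.1   24.4] [312. 390.]
-12 -11 44 [ 434.2 -195.1   24.5] [346. 407.]
-12 11 30 [ 451.5 -180.6   37.4] [342. 331.]
-12 11 44 [ 451.9 -194.6   37.5] [377. 348.]
```

Emit:
carry_out:
  targets:
    - {"dp": [-0.6,0,0.8],"yaw": 0}
    - {"dp": [-0.6,0,0.8],"yaw": 0}

```text
clock: 18.8
eef_pos: [448.8, -150.7, 15.1]
tcp_rot: [3.139, -0.632, 0.03]
contact_force: [0.2, 0.6, 0.9]
opening: 0.696
grasp_force: 0.0
```

Emit:
carry_out:
  targets:
    - {"dp": [-0.6,0,0.8],"yaw": 0}
    - {"dp": [-0.6,0,0.8],"yaw": 0}

```text
clock: 19.05
eef_pos: [448.8, -150.7, 14.2]
tcp_rot: [3.139, -0.632, 0.03]
contact_force: [-0.6, 0.2, -0.1]
opening: 0.699
grasp_force: 0.0
```

```bash
python3 w.py; python3 - <<'E'
from rig import r
import cv2
f=r.grab_frame("scene");cv2.imwrite("pics/s6.png",cv2.resize(f[210:280,290:390,::-1],(780,546),interpolation=cv2.INTER_CUBIC))
E
```

```text
[ 448.8 -150.7   14.2] [ 3.139 -0.632  0.03 ] [-0.6  0.2 -0.1]
```

View pics/s6.png

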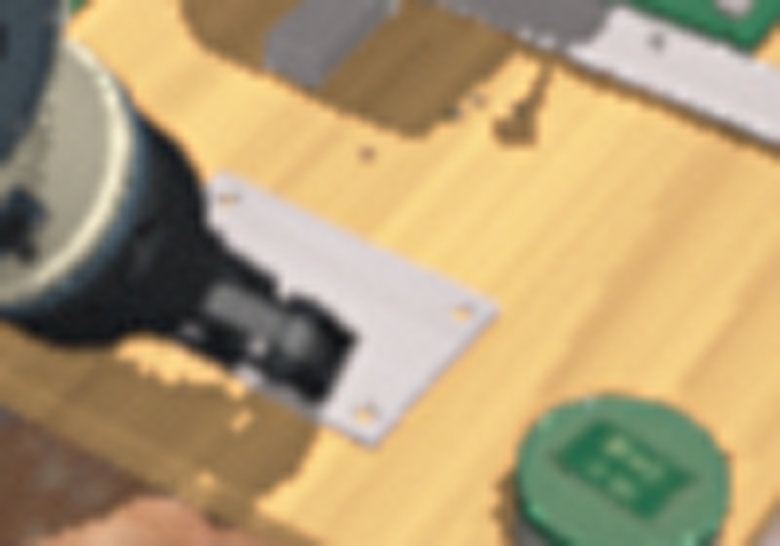

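The tip's lower corner is at crop (322,405) and the plate's front edge is at about (322,417), so it is near the edge. I'll shift 7 mm forward, then keep going down.

Emit:
carry_out:
  targets:
    - {"dp": [5.6,0,4.1],"yaw": 0}
    - {"dp": [5,0,4.9],"yaw": 0}

```text
clock: 19.35
eef_pos: [456.6, -150.7, 13.5]
tcp_rot: [3.139, -0.633, 0.031]
contact_force: [0.0, 0.2, -0.2]
opening: 0.699
grasp_force: 0.0
```

Emit:
carry_out:
  targets:
    - {"dp": [-0.6,0,0.8],"yaw": 0}
    - {"dp": [-0.6,0,0.8],"yaw": 0}

```text
clock: 19.6
eef_pos: [455.6, -150.4, 12.1]
tcp_rot: [3.139, -0.631, 0.03]
contact_force: [0.2, 0.8, -0.3]
opening: 0.703
grasp_force: 0.0
```

Emit:
carry_out:
  targets:
    - {"dp": [-0.6,0,0.8],"yaw": 0}
    - {"dp": [-0.6,0,0.8],"yaw": 0}

```text
clock: 19.85
eef_pos: [455.6, -150.5, 11.1]
tcp_rot: [3.139, -0.632, 0.03]
contact_force: [0.8, 1.5, -0.6]
opening: 0.7
grasp_force: 0.0
```

Emit:
carry_out:
  targets:
    - {"dp": [-0.6,0,0.8],"yaw": 0}
    - {"dp": [-0.6,0,0.8],"yaw": 0}

```text
clock: 20.1
eef_pos: [455.7, -150.5, 10.2]
tcp_rot: [3.139, -0.632, 0.03]
contact_force: [0.3, 1.4, 0.3]
opening: 0.701
grasp_force: 0.0
```

Emit:
carry_out:
  targets:
    - {"dp": [-0.6,0,0.8],"yaw": 0}
    - {"dp": [-0.6,0,0.8],"yaw": 0}

```text
clock: 20.35
eef_pos: [455.7, -150.5, 9.2]
tcp_rot: [3.139, -0.632, 0.03]
contact_force: [-0.4, -0.5, -0.0]
opening: 0.7
grasp_force: 0.0
```

Emit:
carry_out:
  targets:
    - {"dp": [-0.6,0,0.8],"yaw": 0}
    - {"dp": [-0.6,0,0.8],"yaw": 0}

```text
clock: 20.6
eef_pos: [455.6, -150.5, 8.2]
tcp_rot: [3.139, -0.632, 0.03]
contact_force: [-0.5, -0.2, 0.0]
opening: 0.701
grasp_force: 0.0
```

```bash
python3 - <<'E'
from h import *
from scipy.spatial.transform import Rotation as Ro
print(r.tip_reach)
f=r.grab_frame("scene");g=f[210:280,290:390].astype(int).sum(2)
K,rv,t=cam('scene')
R=Ro.from_euler('xyz',[3.139,-.632,.03]).as_matrix()
print('dark mask rows/cols:')
m=(g<150)
for v in range(30,66,2): print(v+210,''.join('#' if x else '.' for x in m[v,20:60]))
print('cols from 310')
for reach in(8,0,-10,-20,-30):
  for ex in(-11,11):
    p=np.array([455.6,-150.5,8.2])+R@[ex,44,reach]; print(reach,ex,p.round(1),cv2.projectPoints(p[None],rv,t,K,None)[0].ravel().round(1))
E
```

```text
8.0
dark mask rows/cols:
240 ########................................
242 .#########..............................
244 .############...........................
246 ##########..####........................
248 ########................................
250 ########................................
252 .####...###............##...............
254 ......#.#####..........###..............
256 ..........##...##....####...............
258 ..................######................
260 .....................##.................
262 ........................................
264 ........................................
266 ........................................
268 ........................................
270 ........................................
272 ........................................
274 ........................................
cols from 310
8 -11 [ 452.7 -194.6   -4.7] [337.5 265.2]
8 11 [ 470.4 -194.1    8.3] [341.3 257.9]
0 -11 [ 448.  -194.7    1.8] [336.6 264.6]
0 11 [ 465.7 -194.2   14.8] [340.4 257.2]
-10 -11 [ 442.1 -194.9    9.9] [335.5 263.8]
-10 11 [ 459.8 -194.4   22.9] [339.3 256.4]
-20 -11 [ 436.2 -195.1   17.9] [334.3 263. ]
-20 11 [ 453.9 -194.5   30.9] [338.1 255.5]
-30 -11 [ 430.3 -195.2   26. ] [333.1 262.2]
-30 11 [ 448.  -194.7   39. ] [336.9 254.6]
```

Emit:
carry_out:
  targets:
    - {"dp": [-0.6,0,0.8],"yaw": 0}
    - {"dp": [-0.6,0,0.8],"yaw": 0}

```text
clock: 20.9
eef_pos: [455.7, -150.5, 7.2]
tcp_rot: [3.139, -0.632, 0.03]
contact_force: [0.3, -0.2, 0.6]
opening: 0.701
grasp_force: 0.0
```

Emit:
carry_out:
  targets:
    - {"dp": [-0.6,0,0.8],"yaw": 0}
    - {"dp": [-0.6,0,0.8],"yaw": 0}

```text
clock: 21.15
eef_pos: [455.7, -150.5, 6.2]
tcp_rot: [3.139, -0.632, 0.03]
contact_force: [0.3, -0.5, 0.4]
opening: 0.701
grasp_force: 0.2
```

Emit:
carry_out:
  targets:
    - {"dp": [-0.6,0,0.8],"yaw": 0}
    - {"dp": [-0.6,0,0.8],"yaw": 0}

```text
clock: 21.4
eef_pos: [456.4, -150.6, 5.9]
tcp_rot: [3.139, -0.634, 0.031]
contact_force: [-1.8, 0.8, 9.0]
opening: 0.702
grasp_force: 4.6
```

Contact at 9 N. Next I'll work out the drag in tool axes and re-check the stop's offset along the fence.

```bash
cat > d.py <<'E'
import sys,numpy as np
from scipy.spatial.transform import Rotation as Ro
R=Ro.from_euler('xyz',[3.139,-.6325,.030]); f=.047
for a in sys.argv[1:]:
    x,y,z=map(float,a.split(','))
    print(a,'dp',R.inv().apply([x*np.cos(f)-y*np.sin(f),x*np.sin(f)+y*np.cos(f),z]).round(2))
E
python3 d.py 50,-16,0 50,0,0 0,-10,0 0,10,0 0,0,-1
sed -i "s/g('stop',35)/g('stop',18)/" m.py; python3 m.py | grep stop
```

```text
50,-16,0 dp [40.54 15.07 29.75]
50,0,0 dp [40.32 -0.93 29.55]
0,-10,0 dp [ 0.14 10.    0.13]
0,10,0 dp [ -0.14 -10.    -0.13]
0,0,-1 dp [-0.59 -0.    0.81]
plate in board [-132.42   -0.29] -0.02371602624321886 stop top corners [[-27.23  57.51]
plate in board [-132.5     0.48] -0.03260858088454082 stop top corners [[-23.73  59.76]
```

Emit:
carry_out:
  targets:
    - {"dp": [3,1.1,2.2],"yaw": 0}
    - {"dp": [9,3.3,6.6],"yaw": 0}
    - {"dp": [16,5.9,11.7],"yaw": 0}
    - {"dp": [23,8.5,16.9],"yaw": 0}
    - {"dp": [30,11.1,22.0],"yaw": 0}
    - {"dp": [36,13.3,26.4],"yaw": 0}
    - {"dp": [40.5,15,29.7],"yaw": 0}

```text
clock: 22.28
eef_pos: [507.2, -164.1, 5.9]
tcp_rot: [3.139, -0.634, 0.031]
contact_force: [-2.4, 0.6, 8.6]
opening: 0.702
grasp_force: 4.4
```

```bash
python3 w.py; python3 - <<'E'
from rig import r
import cv2,numpy as np
f=r.grab_frame("scene");g=f[195:285,290:400].astype(int)
cv2.imwrite("pics/s7.png",cv2.resize(f[195:275,285:395,::-1],(792,576),interpolation=cv2.INTER_CUBIC))
E
```

```text
[ 507.2 -164.1    5.9] [ 3.139 -0.634  0.031] [-2.4  0.6  8.6]
```

View pics/s7.png

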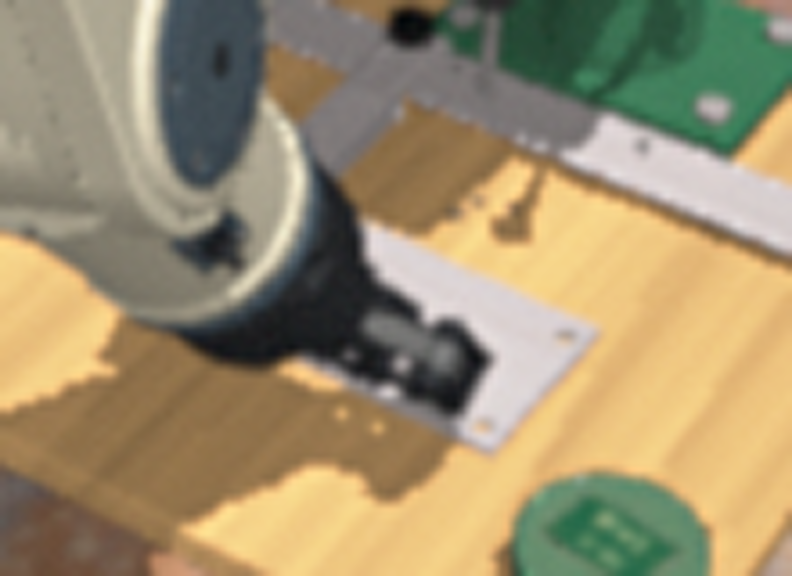

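The picture shows the plate going along with the fingertips, with its rear right corner at crop (598,335) and front right corner at (490,450). It is now to the right of the stop. I'll continue toward the fence.

Emit:
carry_out:
  targets:
    - {"dp": [4,0,3],"yaw": 0}
    - {"dp": [11,-0.2,8.1],"yaw": 0}
    - {"dp": [19,-0.4,13.9],"yaw": 0}
    - {"dp": [27,-0.6,19.8],"yaw": 0}
    - {"dp": [35,-0.8,25.7],"yaw": 0}
    - {"dp": [43,-1,31.5],"yaw": 0}
    - {"dp": [48.4,-1.1,35.5],"yaw": 0}
    - {"dp": [48.4,-1.1,35.5],"yaw": 0}

```text
clock: 23.32
eef_pos: [567.6, -161.3, 6.0]
tcp_rot: [3.139, -0.634, 0.031]
contact_force: [1.3, -0.5, 5.3]
opening: 0.703
grasp_force: 2.8
```

Emit:
carry_out:
  targets:
    - {"dp": [4,-0.1,2.9],"yaw": 0}
    - {"dp": [9.7,-0.2,7.1],"yaw": 0}
    - {"dp": [9.7,-0.2,7.1],"yaw": 0}

```text
clock: 23.7
eef_pos: [579.5, -160.8, 6.0]
tcp_rot: [3.139, -0.634, 0.031]
contact_force: [1.0, -0.1, 5.5]
opening: 0.694
grasp_force: 2.8
```

Emit:
carry_out:
  targets:
    - {"dp": [-0.3,0,0.4],"yaw": 0}
    - {"dp": [2.1,0,2.2],"yaw": 0}
    - {"dp": [2.9,-0.1,2.8],"yaw": 0}

```text
clock: 24.08
eef_pos: [583.2, -160.7, 5.8]
tcp_rot: [3.139, -0.635, 0.03]
contact_force: [-3.3, -0.1, 13.8]
opening: 0.706
grasp_force: 7.0
```

Emit:
carry_out:
  targets:
    - {"dp": [1.2,0,0.9],"yaw": 0}
    - {"dp": [2.4,-0.1,1.8],"yaw": 0}

```text
clock: 24.32
eef_pos: [586.1, -160.4, 5.8]
tcp_rot: [3.139, -0.635, 0.03]
contact_force: [-4.5, 0.2, 13.7]
opening: 0.701
grasp_force: 7.0
```

Emit:
carry_out:
  targets:
    - {"dp": [1.2,0,0.9],"yaw": 0}
    - {"dp": [2.4,-0.1,1.8],"yaw": 0}

```text
clock: 24.58
eef_pos: [588.8, -160.4, 5.8]
tcp_rot: [3.139, -0.634, 0.03]
contact_force: [-6.7, -1.6, 18.4]
opening: 0.7
grasp_force: 8.6
```

Emit:
carry_out:
  targets:
    - {"dp": [1.4,0,0.5],"yaw": 0}
    - {"dp": [1.4,0,0.5],"yaw": 0}

```text
clock: 24.82
eef_pos: [590.0, -160.3, 5.9]
tcp_rot: [3.139, -0.634, 0.03]
contact_force: [-4.3, -1.3, 12.3]
opening: 0.699
grasp_force: 6.2
```

Emit:
carry_out:
  targets:
    - {"dp": [1.2,0,0.8],"yaw": 0}
    - {"dp": [1.7,0,1.2],"yaw": 0}

```text
clock: 25.08
eef_pos: [591.8, -160.1, 5.8]
tcp_rot: [3.139, -0.633, 0.03]
contact_force: [-6.4, -0.4, 14.9]
opening: 0.702
grasp_force: 7.3
```

```bash
cat > q.py <<'E'
# projected home outline vs. image: sample edges of the right end / front edge of the plate
from h import *
s=r.sense();print(s['clock'],s['eef_pos'].round(1),s['contact_force'].round(1),s['wrist_torque'].round(2))
f=r.grab_frame("scene")
cv2.imwrite("pics/last.png",f[:,:,::-1])
g=f.astype(int)
for v in range(212,252,2): print(v,''.join('#' if p.sum()<170 else ('A' if p.max()-p.min()<34 and p.sum()>430 else ('a' if p.max()-p.min()<30 else '.')) for p in g[v,320:410]))
E
python3 q.py
```

```text
25.075 [ 591.8 -160.1    5.8] [-6.4 -0.4 14.9] [ 0.07 -0.03  0.08]
212 aaaaaaaaaaaaaaaaaaaAA.Aaaa#######aaaaaaaaaaaaaaaAAAAAAaa..................................
214 aaaaaaaaaaaaaaaaaa..Aaaaa########aaaaAaaaaaaaaAAAAAAAAAAAAAaa.............................
216 aaaaaaaaaaaaaaaaaaaaaaa###########aaAAaaaaaAAAAAAAAAAAAAAAAAAAAAaaa.......................
218 ...aaaaaaaAAaaaaaaa#################aaaaaaAaaAAAAAAAAAAAAAAAAAAAAAAA......................
220 .......aaaaaaa###################aaaaaaaaAAAaaaaAaAAAAAAAAAAAAAAAAAAAAAAA.................
222 .........########################aaaaaaaaaa#a#aAAAAAAaaAAAAAAAAAAAAAAAAAAAAAAA............
224 ...........#########################aaaaaaaaaa#aAAAAAAAAAaaaAAAAAAAAAAAAAAAAAAAAAAA.......
226 ................###aaaaaaaaaa##a####aaa#aaaaaa##aAAAAAAAAAAA....aAAAAAAAAAAAAAAAAAAAAAAA..
228 .....................AAAAAAAAAaa#####aa##aa####aaAAAAAAAAAA...........AAAAAAAAAAAAAAAAA...
230 ..........................AAAAAAAaaaa#########aaAAAAAAAAA..................AAAAAAAAAAA....
232 .............................aaaAAAAaaa#a####aaAAAAAAAA........................
[... 166 characters left out ...]
...................................
238 ............................................AAAAAA........................................
240 ..........................................................................................
242 ..........................................................................................
244 ..........................................................................................
246 ..........................................................................................
248 ..........................................................................................
250 ..........................................................................................
```

```bash
python3 - <<'E'
from h import *
th=.0442;t=np.array([597.9,-146.0]);R=np.array([[np.cos(th),-np.sin(th)],[np.sin(th),np.cos(th)]])
g=cv2.imread('pics/last.png').astype(int)
# front edge points (plate bottom-left boundary) per row, right edge points
for name,px in (('front',[(340.5,228),(345.5,230),(354,234),(359,236),(364,238)]),('right',[(369.5,238),(371.5,236),(373,234),(375,232),(377,230),(379,228)])):
    print(name,((ray('scene',px,20)-t)@R).round(1).tolist())
print('lip front edge',((ray('scene',[(379.5,226),(384,226),(390,228),(395,230),(399,232)],33)-t)@R).round(1).tolist())
E
```

```text
front [[-38.8, 16.9], [-38.2, 0.4], [-39.3, -28.4], [-38.6, -44.3], [-38.0, -60.0]]
right [[-29.3, -72.8], [-18.8, -73.5], [-9.0, -73.0], [1.7, -73.7], [12.6, -74.4], [23.6, -75.1]]
lip front edge [[18.2, -78.2], [25.4, -88.8], [27.1, -106.8], [27.3, -122.2], [25.9, -135.1]]
```

The plate's front edge is evenly about 38.6 mm in front of the bit axis, so it is square and home on the fence. Now I'll drag it left to the stop.

Emit:
carry_out:
  targets:
    - {"dp": [0,-1.5,0],"yaw": 0}
    - {"dp": [0,-4,-0.1],"yaw": 0}
    - {"dp": [0,-6,-0.1],"yaw": 0}

```text
clock: 25.5
eef_pos: [591.9, -154.6, 5.9]
tcp_rot: [3.139, -0.633, 0.03]
contact_force: [-3.3, -4.1, 10.2]
opening: 0.7
grasp_force: 5.3
```

Emit:
carry_out:
  targets:
    - {"dp": [0,-1,0],"yaw": 0}
    - {"dp": [0,-2,0],"yaw": 0}

```text
clock: 25.75
eef_pos: [591.8, -152.7, 5.9]
tcp_rot: [3.139, -0.633, 0.029]
contact_force: [-3.7, -3.8, 10.2]
opening: 0.702
grasp_force: 5.4
```

Emit:
carry_out:
  targets:
    - {"dp": [0,-1,0],"yaw": 0}
    - {"dp": [0,-2,0],"yaw": 0}

```text
clock: 26.0
eef_pos: [591.8, -150.7, 5.9]
tcp_rot: [3.139, -0.633, 0.03]
contact_force: [-4.4, -4.4, 11.2]
opening: 0.694
grasp_force: 5.6
```

Emit:
carry_out:
  targets:
    - {"dp": [0,-1,0],"yaw": 0}
    - {"dp": [0,-2,0],"yaw": 0}

```text
clock: 26.25
eef_pos: [591.7, -148.7, 5.9]
tcp_rot: [3.139, -0.633, 0.029]
contact_force: [-4.6, -3.5, 11.6]
opening: 0.702
grasp_force: 5.7
```

Emit:
carry_out:
  targets:
    - {"dp": [0,-1,0],"yaw": 0}
    - {"dp": [0,-2,0],"yaw": 0}
    - {"dp": [0,-3,0],"yaw": 0}

```text
clock: 26.62
eef_pos: [591.9, -145.7, 5.9]
tcp_rot: [3.139, -0.634, 0.03]
contact_force: [-0.7, -4.1, 7.4]
opening: 0.701
grasp_force: 3.8
```

```bash
python3 q.py
```

```text
26.625 [ 591.9 -145.7    5.9] [-0.7 -4.1  7.4] [-0.45 -0.33 -0.38]
212 aaaaaaaaaaaaAAAAaaaa#########aaaaaaaaaaaaaaaaaaaAAAAAAaa..................................
214 aaaaaaaaaaAAaaaaaa############aaaaaaaAaaaaaaaaAAAAAAAAAAAAAaa.............................
216 aaaaaaaaaaaaaa###################aaAAAaaaaaAAAAAAAAAAAAAAAAAAAAAaaa.......................
218 ..aaaaaa####################aaaaaaaaAAaaaaAAaAAAAAAAAAAAAAAAAAAAAAAA......................
220 ....########################aaaaaaaaaaaa#aAAAAAAaaAAAAAAAAAAAAAAAAAAAAAAA.................
222 .......########################aaaaaaaaaa##aAAAAAAAAaaaAAAAAAAAAAAAAAAAAAAAAAA............
224 ............aaaaaaaaaaa########aaAaaaaaaa##aaAAAAAAA..AAA...AAAAAAAAAAAAAAAAAAAAAAA.......
226 ................AAAAAAAAaaa#####aa###a#####aAAAAAAAAAAA.........aAAAAAAAAAAAAAAAAAAAAAAA..
228 ....................AAAAAAAAAAAaa#########aAAAAAAAAAA.................AAAAAAAAAAAAAAAAA...
230 .........................aaaAAAAaaaaa####aAAAAAAAAA........................AAAAAAAAAAA....
232 ..............................aaaaaaaaaaaAAAAAAAAA.............................
[... 166 characters left out ...]
...................................
238 ..........................................................................................
240 ..........................................................................................
242 ..........................................................................................
244 ..........................................................................................
246 ..........................................................................................
248 ..........................................................................................
250 ..........................................................................................
```

```bash
cat > e.py <<'E'
from h import *
th=.0442;t=np.array([597.9,-146.0]);R=np.array([[np.cos(th),-np.sin(th)],[np.sin(th),np.cos(th)]])
s=r.sense();print(s['clock'],s['eef_pos'].round(1),s['contact_force'].round(1))
g=r.grab_frame('scene').astype(int)
A=(g.max(2)-g.min(2)<34)&(g.sum(2)>430)
o=[]
for v in range(226,237):
    row=A[v,330:385]; 
    i=np.flatnonzero(row)
    # right plate end: last A before first long gap
    j=[k for k in i if k>35 and not row[k+1:k+4].any()]
    if j:
        k=j[0];u=330+k; a=g[v,u-1:u+5].astype(float); b=a[:,0]-0; sat=g[v,u-2:u+5].max(1)-g[v,u-2:u+5].min(1)
        q=((ray('scene',[(u+.5,v)],20)-t)@R)[0]; o.append(q)
o=np.array(o);print(o.round(1).tolist());m=o[:,0]<15;print('median right y',np.median(o[m,1]).round(1))
E
python3 e.py
```

```text
26.675 [ 592.  -145.6    5.9] [-0.4 -3.1  8.2]
[[24.1, -60.2], [18.6, -59.9], [13.1, -59.6], [7.6, -59.3], [2.1, -59.0], [-3.3, -58.7], [-7.1, -60.7], [-12.4, -60.4], [-17.8, -60.1], [-23.1, -59.8]]
median right y -59.7
```

Emit:
carry_out:
  targets:
    - {"dp": [0,-1.5,0.2],"yaw": 0}
    - {"dp": [0,-3,0.3],"yaw": 0}

```text
clock: 26.98
eef_pos: [592.5, -142.8, 6.0]
tcp_rot: [3.139, -0.635, 0.029]
contact_force: [-0.1, -4.9, 8.1]
opening: 0.7
grasp_force: 4.4
```

```bash
python3 e.py
```

```text
26.975 [ 592.5 -142.8    6. ] [-0.1 -4.9  8.1]
[[24.1, -60.2], [18.6, -59.9], [13.1, -59.6], [7.6, -59.3], [2.1, -59.0], [-3.3, -58.7], [-7.1, -60.7], [-12.4, -60.4], [-17.8, -60.1], [-23.1, -59.8]]
median right y -59.7
```

Emit:
carry_out:
  targets:
    - {"dp": [0,-1.5,0],"yaw": 0}
    - {"dp": [0,-3,0.1],"yaw": 0}

```text
clock: 27.28
eef_pos: [592.7, -139.8, 6.0]
tcp_rot: [3.139, -0.635, 0.03]
contact_force: [-1.1, -3.7, 9.1]
opening: 0.698
grasp_force: 4.5
```

```bash
python3 e.py
```

```text
27.275 [ 592.7 -139.8    6. ] [-1.1 -3.7  9.1]
[[24.1, -60.2], [18.6, -59.9], [13.1, -59.6], [7.6, -59.3], [2.1, -59.0], [-3.3, -58.7], [-7.1, -60.7], [-12.4, -60.4], [-17.8, -60.1], [-23.1, -59.8]]
median right y -59.7
```

The plate no longer moves while the fingers slip, so it is at the stop. I'll give it a final forward nudge to seat it on the fence, then lift off straight up a little and withdraw backward.

Emit:
carry_out:
  targets:
    - {"dp": [1,0,0.9],"yaw": 0}
    - {"dp": [2.1,0,1.9],"yaw": 0}
    - {"dp": [3,0,2.6],"yaw": 0}

```text
clock: 27.7
eef_pos: [595.7, -139.1, 5.7]
tcp_rot: [3.139, -0.635, 0.03]
contact_force: [-8.3, -0.7, 20.9]
opening: 0.705
grasp_force: 10.1
```

```bash
python3 e.py; python3 q.py; python3 d.py 0,0,10 -8,0,12
```

```text
27.7 [ 595.7 -139.1    5.7] [-8.3 -0.7 20.9]
[[24.1, -60.2], [18.6, -59.9], [13.1, -59.6], [7.6, -59.3], [2.1, -59.0], [-3.3, -58.7], [-7.1, -60.7], [-12.4, -60.4], [-17.8, -60.1], [-23.1, -59.8]]
median right y -59.7
27.75 [ 595.9 -139.1    5.7] [-8.1 -0.4 19.2] [ 0.11 -0.36  0.05]
212 aaaaaaaaaaAaaaaaa###########aaaaaaaaaaaaaaaaaaaaAAAAAAaa..................................
214 aaaAAaaaaaaaa##################aaaaaaAaaaaaaaaAAAAAAAAAAAAAaa.............................
216 aaaaaaaa###################aaaaaaaaAAaaaaaaAAAAAAAAAAAAAAAAAAAAAaaa.......................
218 ...########################aaaaaaaaAaaa#aaaAaAAAAAAAAAAAAAAAAAAAAAAA......................
220 .....a########################aaaaaaaaaa#aAAAAAaaaAAAAAAAAAAAAAAAAAAAAAAA.................
222 .........aa###aaaaaaaa###a####aaAaaaaaaa##aAAAAAAAAAaaaAAAAAAAAAAAAAAAAAAAAAAA............
224 ............aaAAAAaaaaaa######aaaa#aa#####aAAAAAAAAAA.AAA...AAAAAAAAAAAAAAAAAAAAAAA.......
226 ...............aAAAAAAAAAAAaaaa##########aAAAAAAAAAAAAA.........aaAAAAAAAAAAAAAAAAAAAAAA..
228 ....................aAAAAAAAAAAAa######aaAAAAAAAAAAA
[... 447 characters left out ...]
..................................................................
240 ..........................................................................................
242 ..........................................................................................
244 ..........................................................................................
246 ..........................................................................................
248 ..........................................................................................
250 ..........................................................................................
0,0,10 dp [ 5.91  0.02 -8.07]
-8,0,12 dp [  0.64   0.17 -14.41]
```

Emit:
carry_out:
  targets:
    - {"dp": [1.2,0,-1.6],"yaw": 0}
    - {"dp": [3,0,-4],"yaw": 0}
    - {"dp": [4,0,-5.5],"yaw": 0}
    - {"dp": [4,0,-5.5],"yaw": 0}

```text
clock: 28.3
eef_pos: [595.2, -138.8, 11.2]
tcp_rot: [3.139, -0.632, 0.031]
contact_force: [0.6, 0.8, 0.3]
opening: 0.701
grasp_force: 0.0
```

Emit:
carry_out:
  targets:
    - {"dp": [-10,0.3,-14],"yaw": 0}
    - {"dp": [-25,0.7,-35],"yaw": 0}
    - {"dp": [-40,1,-56],"yaw": 0}
    - {"dp": [-65,1.5,-85],"yaw": 0}
    - {"dp": [-90,2,-120],"yaw": 0}
    - {"dp": [-90,2,-120],"yaw": 0}

```text
clock: 29.05
eef_pos: [448.1, -144.3, 54.9]
tcp_rot: [3.14, -0.63, 0.028]
contact_force: [0.4, 0.2, 0.3]
opening: 0.702
grasp_force: 0.0
```

```bash
python3 e.py; python3 q.py|cut -c1-80; python3 w.py
```

```text
29.05 [ 448.1 -144.3   54.9] [0.4 0.2 0.3]
[[24.1, -60.2], [18.6, -59.9], [13.1, -59.6], [7.6, -59.3], [2.1, -59.0], [-3.3, -58.7], [-7.1, -60.7], [-12.4, -60.4], [-17.8, -60.1], [-23.1, -59.8]]
median right y -59.7
29.1 [ 450.3 -145.    55.2] [ 0.2 -1.2  0.1] [-0.03  0.26  0.  ]
212 ......aaaaaaaaaaaaaaaaaaaaaaaaaaaaaaaaaaaaaaaaaaAAAAAAaa....................
214 ....aaaaaaaaaaaaaaaaaaaaaaaaaaaaaaaaaAaaaaaaaaAAAAAAAAAAAAAaa...............
216 ....aaaaaaaaaaaaaaaaaaaaaaaaaaaaaaaAAAAaaaaAAAAAAAAAAAAAAAAAAAAAaaa.........
218 ....aaaaaaaaaaaaaaaaaaaaaaaaaaaaaAAAAAAaaaAaaAAAAAAAAAAAAAAAAAAAAAAA........
220 ........aaaaaaaaaaaaaaaaaaaaaaaAAAAAAAaaaAAAAAAAaaAAAAAAAAAAAAAAAAAAAAAAA...
222 .........AAAaaaaaaaaaaaaaaaaaAAAAAAAAAaAAAAAAAAAAAAAaaaAAAAAAAAAAAAAAAAAAAAA
224 ............AAAAAAaaaaaaaaaAAAAAAAAAaaAAAAAAAAAAAAAAA.AAA...AAAAAAAAAAAAAAAA
226 .................AAAAAAAAAAAAAAAAAaaaaaAAAAAAAAAAAAAAAA.........aAAAAAAAAAAA
228 .....................AAAAAAAAAAAAAAAAAAAAAAAAAAAAAAAA.................AAAAAA
230 a.........................AAAAAAAAAAAAAAAAAAAAAAAAA........................A
232 ###..
[... 160 characters left out ...]
aaaaaa#.............................AAAAAAA..............................
238 aaaaaaaaa###................................................................
240 ..aaaaaaa####a..............................................................
242 #a##a#######a...............................................................
244 ...########a................................................................
246 ......a###a.................................................................
248 ............................................................................
250 ............................................................................
[ 451.6 -145.3   55.3] [ 3.139 -0.633  0.029] [0.8 0.1 0.6]
```

```bash
python3 - <<'E'
from h import *
th=.0442;t=np.array([597.9,-146.0]);R=np.array([[np.cos(th),-np.sin(th)],[np.sin(th),np.cos(th)]])
f=(ray('scene',[(332,224),(336.5,226),(340.7,228),(345.7,230),(350,232),(354.7,234),(359,236)],20)-t)@R
print(f.round(1).tolist(),'slope',np.polyfit(f[:,1],f[:,0],1))
l=(ray('scene',[(368,212),(380.5,214+2),(386.5,218),(392.5,220),(397.5,222),(402.5,224),(407,226)],33)-t)@R
print(l.round(1).tolist(),np.polyfit(l[:,1],l[:,0],1))
E
```

```text
[[-37.7, 46.8], [-37.9, 31.1], [-38.5, 16.4], [-37.8, -0.1], [-38.3, -14.7], [-38.1, -30.1], [-38.6, -44.3]] slope [ 6.86067295e-03 -3.81503513e+01]
[[56.0, -20.3], [60.0, -59.8], [61.6, -78.6], [63.2, -97.1], [63.1, -113.0], [63.0, -128.7], [62.2, -143.0]] [-5.34552451e-02  5.64186776e+01]
```

Square within about 0.4°, home on both faces, and the robot is clear. I'm handing the job in.

```bash
python3 -c "
from rig import r
print(r.sign_off())"
```

```text
the job is handed in; nothing more can be done
None
```

I dragged the plate back to the fence under the lip and left to the end stop, withdrew the hand clear and handed the job in at about 29 s; by the last camera check it is home on both faces and square to about 0.4°, but the hand-in returned no verdict.

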